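# Grease the pivot post, then hold the cast lever level over it

### The job

Refit the cast lever to its pivot stand as far as the hand-over: first push the pump handle all the way down and let it spring fully back up, three times, to grease the pivot post. Only then lift the cast lever by the yellow band that marks its balance point, and hold it level with its bore centred over the post, hub a few centimetres above the post's tip and touching nothing but the gripper. Finish while still holding it there, keep it level on the way, and leave the other things on the bench alone.

Things in the scene. Friction and masses are not known exactly. Their poses are not given: they have to be found in the camera images.
- stand: blue plate 96 (x) x 156 (y) x 14 mm fixed to the bench, origin centre of underside, yaw within 0.3 rad. Carries a steel pivot post (14 mm diameter, 90 mm high over the bench, at x 0, y +45 mm) and a grey grease pump (at y -45 mm, cheeks 65 mm high) with red-capped cup (62 mm high, x +28, y -18 mm). The pump handle points to its -x, towards the robot
- post_top (a point): centre of the tip of the pivot post, 90 mm above the bench; axes as the stand's
- pump_handle (a joint): sprung handle: 0 = up (rest, 20 degrees above level), 0.6 rad = fully down at its stop (14 degrees below level). Pivot at x 0, y -45, z 55 mm in the stand's frame, axis along its y. Springs back when let go; takes about 3.5 N at the bar to start, about 9 N at the stop
- pump_bar (a point): centre of the black cross bar at the end of the pump handle: 16 mm diameter, 60 mm long along the stand's y, 105 mm from the pivot; about 91 mm above the bench at rest and 30 mm when fully down. Press it from above, e.g. with shut fingers
- lever: dark cast lever, 202 mm long, 0.3-0.5 kg, lying flat. Origin under its balance point, level with the hub's underside; z up, x along the arm to the hub (44 mm diameter, 30 high; upright 18 mm bore at x +45 mm). Straight arm 16 mm wide, 14 high (11 to 25 mm above the underside); 30 mm red ball at x -120 mm. A 20 mm yellow band round the arm marks the balance point, x 0
- bore (a point): centre of the hub's bore at its lower face; axes as the lever's
- loupe: bystander: black loupe, 35 mm diameter, 26 mm high, origin under its centre
- pliers_round: bystander: pliers with blue handles, 120 mm long, origin under the centre
- gem_pot_5: bystander: small cream pot, 45 mm diameter, 25 mm high, origin under its centre

How it is judged:
On the way, in this order (a step that is already met when the one before it is completed fails the run):
1. pump handle fully down, first stroke (value of joint pump_handle above 0.5 rad), for 0.1 s.
2. pump handle back up, first stroke (value of joint pump_handle below 0.08 rad), for 0.1 s.
3. pump handle fully down, second stroke (value of joint pump_handle above 0.5 rad), for 0.1 s.
4. pump handle back up, second stroke (value of joint pump_handle below 0.08 rad), for 0.1 s.
5. pump handle fully down, third stroke (value of joint pump_handle above 0.5 rad), for 0.1 s.
6. pump handle back up, third stroke (value of joint pump_handle below 0.08 rad), for 0.1 s.
7. the lever is lifted clear of the bench in the fingers (height (world z) of lever above 0.03 m and contact force between the fingers and lever above 1 N), for 0.2 s.
At the end, for the whole second after the job is handed in: The lever is held still in the fingers at its balance point (within 16 mm along the arm), level within 0.10 rad, its bore within 10 mm of the post's axis and the hub's underside 10 to 70 mm above the post's tip, not touching the stand; the pump handle is up (under 0.08 rad) (horizontal distance between bore and post_top below 0.01 m and z of bore in the frame of post_top between 0.01 and 0.07 m and angle between lever's own z axis and vertical below 0.1 rad and x of the grasp point in the frame of lever between -0.016 and 0.016 m and contact force between the fingers and lever above 1 N and contact force between stand and lever below 0.1 N and value of joint pump_handle below 0.08 rad and linear speed of lever below 0.02 m/s); the arm keeps its last pose, push and grip.
It fails at once if the lever tilts more than 0.3 rad (angle between lever's own z axis and vertical above 0.3 rad).
It fails at once if a bystander is moved more than 20 mm (distance of any of loupe, pliers_round, gem_pot_5 from where it was at the start of the episode above 0.02 m).
It also fails if it takes over 58 s, if anything falls off the work surface, if the arm or the gripper's body presses on something with over 40 N, if the wrist force passes 120 N, or if a joint passes its speed limit or range.

### The arm

A 6-joint arm with a two-finger parallel gripper is mounted at the origin on a cart in front of the work surface, level with it; the furniture and walls round the work are solid. World frame = base frame: x ahead of the robot, y to its left, z up, the work surface at z = 0. Lengths are in m, angles in rad, forces in N, time in s.
With the tool pointing down it reaches from about 0.325 to 0.9 m from the base axis. Payload 6.1 kg.
Tool frame: the origin (TCP) lies at the very end of the fingers, on their centre line; the grasp point (between the pads) lies 19 mm behind it (grip_depth is the distance from the TCP to the grasp point, in m); z points along the fingers, y is the line along which they close (so a half turn about z gives the same grasp; the last joint's range is limited). The gripper opens to 87 mm and grips with 3 to 60 N. Pads are 19 mm wide; open, the fingers measure 117 mm over their backs; the gripper's body (75 mm by 190 mm) begins 51 mm behind the grasp point.
Start: joints at [-1.266, 0.22, 1.526, -0, 1.395, -0.126], TCP at [0.261, -0.568, 0.223] pointing down, gripper open.
Joint ranges: [-2.98, 2.98], [-0.91, 2.08], [0.09, 2.57], [-1.24, 4.39], [0.2, 2.65], [-2.68, 2.68]. Speed limits (rad/s): [2.57, 2.57, 3.01, 3.14, 3.14, 3.14].

### API

Orientations are given as a rotation vector (axis times angle).
In Python, from cell import observe, camera, camera_params, close_job, grip_depth gives the robot as it stands.
- The arm moves only by the tool step_arm, never from a script. Its argument "rows" is text: rows parted by semicolons, each of 4 numbers parted by spaces: the shift along the world's x, y, z in m, then the turn about the world's z in degrees. A call has 1 to 12 rows; each row is the pose to reach, as a shift and turn from the pose commanded when the call began; what a row does not reach only later rows make up. A row lasts 1/8 s, in which the tool goes at most 62.5 mm and 10.7 degrees, less where a joint would pass 70% of its speed; a pose out of reach is approached as far as the arm can. A call with a gripper value outside its range is refused whole. "grip" is the finger opening in m, from 0 to 0.087, set as the call begins (left out, the last holds). The fingers move at their own pace and stop on an object; the grip force is fixed at half the most. Time passes only in rows, so rows that repeat a pose let the fingers close. It gives the time, the measured TCP pose, the force, the opening and the grip force at its end, in the units of the state.
- observe(): the state, without advancing time (a new reading comes with each control period).
- camera(name): name is "scene" or "top" or "wrist"; returns (picture, depth): 420x560x3 uint8, red, green, blue; 420x560 float32, m along the optical axis (not along the pixel's ray), 0 where there is no reading.
- camera_params(name): a dict with "fx", "fy", "cx", "cy" (pixels), "rvec" (rotation vector, rad) and "tvec" (3), from world to camera coordinates, as OpenCV has them. Camera axes: x right, y down, z forward; pixel columns grow to the right and rows downward; lengths in m; the calibration is good to about 2 mm. A picture is of the moment at which its call begins: read the wrist's pose just before it. camera_params takes no time and is no camera call; for the wrist camera it gives the pose at the moment of the call.
- close_job(): hands the job in; it is judged then, once.
The state is a dict: "time_s": time; "joints": joint angles; "dq": joint speeds; "effort": joint torques, N m; "tool_pos": TCP position; "tcp_rot": TCP orientation; "wrist_force": force on the tool from outside, world axes, zero at the start; "moment": the same for the moment, N m; "finger_gap": finger opening in m; "finger_force": force on a finger pad.
Only numpy, scipy, OpenCV 4.12 (cv2) and the standard library are available. Lean on these libraries where they do the work, as an engineer would, in place of code of your own. Each camera call takes 0.05 s, during which the arm holds its last target. There are 200 camera calls.

## Working session

There is one attempt and no reset: what is moved stays moved. The work goes in short steps, Python scripts to look and compute and a tool call to move; the robot and the scene stay as the last step left them, time stands still between calls to the robot, and variables do not carry over. Pictures are saved under pics/ and viewed, at most 10 in all, crops included, and the job is handed in when it is done.

Besides the shell and the picture viewer there is one more tool, called after "Request:" in YAML: its name, and indented under it one key for each argument. step_arm: Moves the arm, as the interface text tells. Its arguments: {"type":"object","properties":{"rows":{"type":"string"},"grip":{"type":"number"}},"required":["rows"]}

```bash
mkdir -p pics
cat > h.py <<'E'
import numpy as np, cv2
from cell import *
def grab(n):
    p=camera_params(n); im,d=camera(n)
    R=cv2.Rodrigues(np.array(p["rvec"],float))[0]; t=np.array(p["tvec"],float).ravel()
    v,u=np.mgrid[:420,:560]
    c=np.stack([(u-p["cx"])/p["fx"]*d,(v-p["cy"])/p["fy"]*d,d],-1)
    W=(c-t)@R; W[d==0]=np.nan
    return im,W
E
python3 - <<'E'
from h import *
for n in("top","scene"):
    im,W=grab(n); cv2.imwrite(f"pics/{n}0.png",im[...,::-1]); np.savez(f"pics/{n}0.npz",im=im,W=W)
s=observe();print(s["tool_pos"],s["tcp_rot"],s["finger_gap"],s["time_s"],grip_depth)
E
```

```text
[ 0.26081453 -0.56734514  0.22152863] [-3.06722593e+00 -6.71075659e-01  2.64569623e-04] 0.08712501467173873 0.1 0.0187
```

View pics/top0.png

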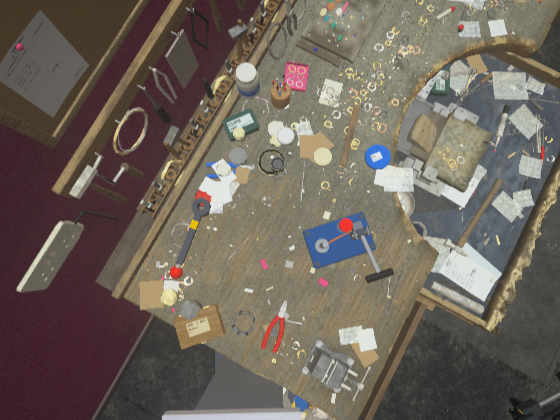

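View pics/scene0.png

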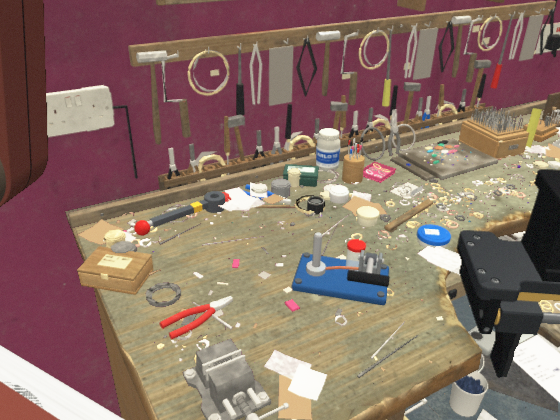

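The top view shows the lever with its hub at (201,206), yellow band at (193,226) and red ball at (176,272). The stand plate is at about (340,240), the post at (321,245) and the pump bar at (379,275). Next I'll measure them.

Run:
```python
from h import *
for n in("top","scene"):
    z=np.load(f"pics/{n}0.npz"); im=z["im"];W=z["W"]
    hsv=cv2.cvtColor(im,cv2.COLOR_RGB2HSV); H,S,V=[hsv[...,i].astype(int) for i in range(3)]
    Z=W[...,2]; inb=np.isfinite(Z)&(Z<.15)&(Z>-.02)
    def rep(name,m):
        k,l,st,c=cv2.connectedComponentsWithStats((m&inb).astype(np.uint8))
        for i in range(1,k):
            if st[i,4]>=25:
                P=W[l==i]; print(n,name,st[i,4],c[i].round(),np.median(P,0).round(4),P.min(0).round(3),P.max(0).round(3))
    rep("blue",(H>100)&(H<122)&(S>140)&(V>50))
    rep("yellow",(H>18)&(H<30)&(S>190)&(V>120))
    rep("red",((H<5)|(H>175))&(S>190)&(V>120))
    rep("dark",(V<45)&(Z>.01))
    rep("high",(Z>.06)&(W[...,0]>.2))
z=np.load("pics/top0.npz");W=z["W"];im=z["im"]
for c in[(321,245),(379,275),(201,206),(193,226),(176,272),(186,245),(236,170),(271,161),(322,157),(278,335)]: print(c,W[c[1],c[0]].round(4))
vis=cv2.resize(im[130:310,150:410],None,fx=3,fy=3,interpolation=cv2.INTER_CUBIC)
cv2.imwrite("pics/c1.png",vis[...,::-1])
```

```text
top blue 387 [378. 157.] [ 0.7401 -0.3656  0.0226] [ 0.712 -0.397 -0.001] [ 0.777 -0.333  0.028]
top blue 34 [212. 176.] [0.7053 0.0426 0.0097] [ 0.702  0.03  -0.001] [0.713 0.057 0.015]
top blue 91 [358. 219.] [ 0.5904 -0.3081  0.0143] [ 0.573 -0.329  0.009] [ 0.605 -0.284  0.018]
top blue 1313 [333. 244.] [ 0.5283 -0.2453  0.0146] [ 0.48  -0.323  0.009] [ 0.589 -0.181  0.021]
top blue 40 [369. 239.] [ 0.5415 -0.3339  0.0142] [ 0.53  -0.341  0.011] [ 0.551 -0.327  0.019]
top yellow 51 [194. 224.] [0.5862 0.0826 0.0269] [0.574 0.075 0.024] [0.596 0.092 0.031]
top red 123 [346. 225.] [ 0.5728 -0.2717  0.0629] [ 0.559 -0.286  0.059] [ 0.586 -0.258  0.066]
top red 86 [175. 272.] [0.475  0.1255 0.0277] [0.463 0.114 0.02 ] [0.487 0.139 0.033]
top high 1599 [203.  54.] [0.9817 0.0455 0.0977] [ 0.795 -0.052  0.06 ] [1.112 0.13  0.15 ]
top high 107 [263.   8.] [ 1.0909 -0.0936  0.0739] [ 1.083 -0.105  0.061] [ 1.129 -0.085  0.114]
top high 114 [289.   9.] [ 1.0901 -0.1555  0.0815] [ 1.08  -0.166  0.06 ] [ 1.131 -0.146  0.118]
top high 76 [252.  27.] [ 1.0465 -0.0674  0.083 ] [ 1.04  -0.075  
[... 3694 characters left out ...]
 [ 0.518 -0.226  0.06 ] [ 0.532 -0.212  0.091]
scene high 184 [357. 246.] [ 0.5674 -0.274   0.0617] [ 0.538 -0.295  0.06 ] [ 0.587 -0.256  0.067]
scene high 617 [368. 273.] [ 0.4572 -0.3269  0.0929] [ 0.443 -0.363  0.061] [ 0.561 -0.296  0.1  ]
scene high 35 [380. 257.] [ 0.5527 -0.3196  0.0635] [ 0.546 -0.324  0.06 ] [ 0.566 -0.315  0.066]
(321, 245) [ 0.5285 -0.2124  0.0711]
(379, 275) [ 0.4607 -0.3315  0.0983]
(201, 206) [0.6307 0.0681 0.0158]
(193, 226) [0.5818 0.0847 0.0264]
(176, 272) [0.4751 0.1233 0.0282]
(186, 245) [0.5373 0.1011 0.026 ]
(236, 170) [ 0.7185 -0.0168  0.0116]
(271, 161) [ 0.7364 -0.1036  0.0224]
(322, 157) [ 0.7424 -0.2278  0.0264]
(278, 335) [ 0.3235 -0.111   0.0074]
```

View pics/c1.png

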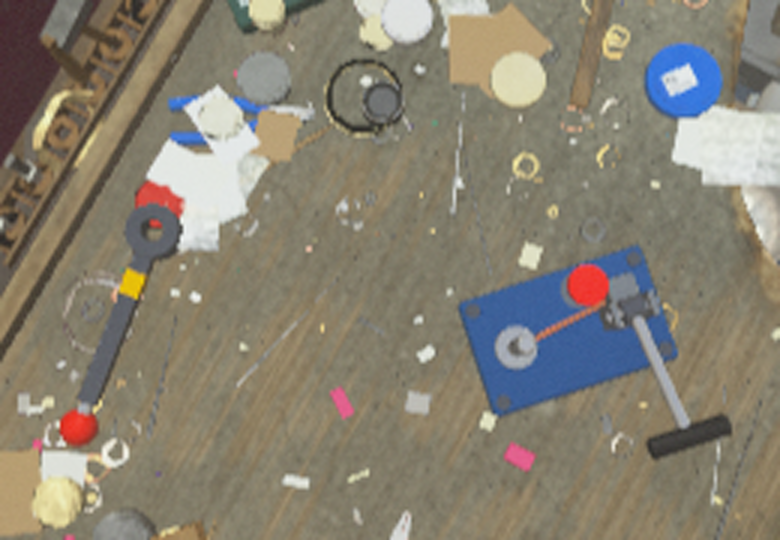

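The crop shows the lever lying next to the left rack, so I need to know how much room the gripper has there. It also lets me refine the positions of the post and the bar.

Run:
```python
from h import *
for n in("top","scene"):
    z=np.load(f"pics/{n}0.npz"); im=z["im"];W=z["W"]; X,Y,Z=W[...,0],W[...,1],W[...,2]
    hsv=cv2.cvtColor(im,cv2.COLOR_RGB2HSV); H,S,V=[hsv[...,i].astype(int) for i in range(3)]
    near=(abs(X-.53)<.12)&(abs(Y+.26)<.14)
    m=near&(H>100)&(H<122)&(S>140)&(Z>.008)&(Z<.02)
    r=cv2.minAreaRect(W[m][:,:2].astype(np.float32)); print(n,"plate",r)
    for nm,mm in(("tip",(abs(X-.527)<.015)&(abs(Y+.218)<.015)&(Z>.083)),("bar",near&(Z>.085)&(X<.48)&(V<70)),
        ("hub",(abs(X-.63)<.03)&(abs(Y-.067)<.03)&(Z>.024)&(V<110)&(S<110)),("arm",(X>.49)&(X<.57)&(abs(Y-.1)<.03)&(Z>.021)&(V<110)),
        ("gripper",(abs(X-.26)<.2)&(abs(Y+.567)<.15)&(Z>.2)&(Z<.35))):
        P=W[mm]
        if len(P): 
            print(n,nm,len(P),P.mean(0).round(4),P.min(0).round(3),P.max(0).round(3))
            if nm in("bar","hub"): print(cv2.minAreaRect(P[:,:2].astype(np.float32)))
            if nm=="arm": print(cv2.fitLine(P[:,:2].astype(np.float32),cv2.DIST_L2,0,.01,.01).ravel())
# cross section across arm at band
z=np.load("pics/top0.npz");W=z["W"].reshape(-1,3);W=W[np.isfinite(W[:,0])]
d=np.array([.94,-.342]);q=np.array([.342,.94]);o=np.array([.585,.083])
a=(W[:,:2]-o)@d;b=(W[:,:2]-o)@q
print("max z; rows along arm a, cols across b from -130 to 130")
for a0 in range(-60,61,20):
    print(a0,[(b0,int(1000*W[k,2].max())) for b0 in range(-130,131,10) if (k:=(abs(a*1000-a0)<10)&(abs(b*1000-b0)<5)).any()])
```

```text
top plate ((0.5419197678565979, -0.26159656047821045), (0.09135106205940247, 0.15125276148319244), 16.47683334350586)
top tip 33 [ 0.5278 -0.2186  0.0895] [ 0.521 -0.226  0.086] [ 0.534 -0.213  0.094]
top bar 158 [ 0.4604 -0.3331  0.0978] [ 0.446 -0.362  0.091] [ 0.473 -0.304  0.102]
((0.4601728618144989, -0.33251386880874634), (0.012548320926725864, 0.05861234664916992), 16.687747955322266)
top hub 239 [0.6245 0.0675 0.0301] [0.601 0.046 0.024] [0.648 0.089 0.035]
((0.6248742341995239, 0.06677941977977753), (0.047277096658945084, 0.04282066598534584), 7.19735050201416)
top arm 241 [0.5319 0.1032 0.026 ] [0.493 0.08  0.021] [0.57  0.124 0.031]
[ 0.92705554 -0.37492403  0.5319362   0.10322312]
top gripper 927 [ 0.265  -0.5058  0.3067] [ 0.233 -0.607  0.22 ] [ 0.291 -0.466  0.344]
scene plate ((0.5377890467643738, -0.2631000578403473), (0.09778191894292831, 0.1531740128993988), 16.869293212890625)
scene tip 52 [ 0.5244 -0.22    0.0874] [ 0.519 -0.226  0.083] [ 0.532 -0.214  0.091]
scene bar 416 [ 0.4538 -0.3352  0.0944] [ 0.443 -0.363  0.085] [ 0.469 -0.306  0.1  ]
((0.4555519819259643
[... 1816 characters left out ...]
2), (20, 5), (30, 4), (40, 5), (50, 4), (60, 29), (70, 32), (80, 41), (90, 50), (100, 112), (110, 111), (120, 300), (130, 307)]
40 [(-130, 4), (-120, 4), (-110, 3), (-100, 4), (-90, 3), (-80, 4), (-70, 5), (-60, 3), (-50, 17), (-40, 22), (-30, 20), (-20, 33), (-10, 34), (0, 31), (10, 32), (20, 35), (30, 4), (40, 6), (50, 4), (60, 30), (70, 32), (80, 49), (90, 76), (100, 68), (110, 50), (120, 300), (130, 306)]
60 [(-130, 3), (-120, 3), (-110, 4), (-100, 4), (-90, 5), (-80, 4), (-70, 8), (-60, 7), (-50, 17), (-40, 19), (-30, 17), (-20, 33), (-10, 33), (0, 33), (10, 33), (20, 34), (30, 4), (40, 3), (50, 26), (60, 30), (70, 32), (80, 49), (90, 112), (100, 112), (110, 46), (120, 303), (130, 297)]
```

Run:
```python
from h import *
s=observe();R=cv2.Rodrigues(np.array(s["tcp_rot"]))[0];p=np.array(s["tool_pos"])
for n in("top","scene"):
    W=np.load(f"pics/{n}0.npz")["W"].reshape(-1,3);W=W[np.isfinite(W[:,0])]
    L=(W-p)@R
    L=L[(abs(L[:,0])<.12)&(abs(L[:,1])<.15)&(L[:,2]<.01)&(L[:,2]>-.3)]
    for z0 in np.arange(-.3,.01,.02):
        k=L[(L[:,2]>=z0)&(L[:,2]<z0+.02)]
        if len(k)>5: print(n,round(z0,2),len(k),k.min(0)[:2].round(3),k.max(0)[:2].round(3))
print(R.round(3))
im=np.load("pics/top0.npz")["im"][120:260,150:300]
cv2.imwrite("pics/c2.png",cv2.resize(im,None,fx=5,fy=4,interpolation=cv2.INTER_CUBIC)[...,::-1])
```

```text
top -0.14 10 [ 0.022 -0.05 ] [ 0.026 -0.042]
top -0.12 252 [ 0.022 -0.094] [ 0.039 -0.028]
top -0.1 485 [ 0.02  -0.094] [ 0.039 -0.006]
top -0.08 77 [ 0.023 -0.088] [ 0.039 -0.013]
top -0.04 17 [ 0.009 -0.055] [ 0.012 -0.044]
top -0.02 84 [-0.006 -0.054] [0.012 0.049]
scene -0.18 799 [-0.02  -0.052] [ 0.038 -0.035]
scene -0.16 878 [-0.023 -0.052] [ 0.033 -0.047]
scene -0.14 1037 [-0.025 -0.052] [ 0.024 -0.041]
scene -0.12 4952 [-0.039 -0.097] [ 0.038 -0.036]
scene -0.1 2207 [-0.039 -0.095] [ 0.036 -0.034]
scene -0.08 734 [-0.039 -0.089] [ 0.037 -0.041]
scene -0.06 184 [-0.013 -0.06 ] [-0.003 -0.044]
scene -0.04 357 [-0.013 -0.058] [ 0.01  -0.045]
scene -0.02 386 [-0.012 -0.055] [ 0.012 -0.044]
[[ 0.909  0.418 -0.001]
 [ 0.418 -0.909  0.002]
 [ 0.    -0.002 -1.   ]]
```

View pics/c2.png

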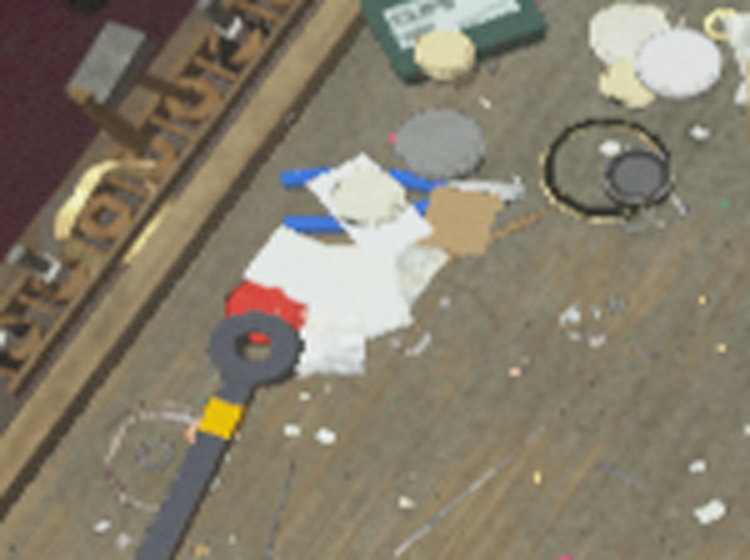

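The gripper body would come very close to the rack's tools at the lever. I'll deal with that after the pumping. First I move above the pump bar with the fingers shut.

Request:
step_arm:
  rows: "0.04 0.048 0 -2; 0.08 0.096 0 -4; 0.12 0.145 -0.02 -6; 0.16 0.193 -0.05 -8; 0.194 0.234 -0.08 -8; 0.194 0.234 -0.1 -8; 0.194 0.234 -0.1 -8"
  grip: 0

```text
time_s: 0.98
tool_pos: [0.4539, -0.3315, 0.1198]
tcp_rot: [-3.104, -0.458, 0.005]
wrist_force: [0.3, -0.3, 0.0]
finger_gap: 0.0249
finger_force: 0.0
```

Request:
step_arm:
  rows: "0 -0.002 0 0; 0 -0.002 -0.02 0; 0 -0.002 -0.04 0; 0 -0.002 -0.06 0; 0 -0.002 -0.075 0; 0 -0.002 -0.08 0; 0 -0.002 -0.08 0; 0 -0.002 -0.08 0; 0 -0.002 -0.08 0"
  grip: 0

```text
time_s: 2.1
tool_pos: [0.455, -0.3381, 0.0441]
tcp_rot: [3.106, 0.453, 0.001]
wrist_force: [-2.9, -0.5, 7.0]
finger_gap: 0.0005
finger_force: 3.6
```

Request:
step_arm:
  rows: "0 0.002 -0.005 0; 0 0.002 -0.01 0; 0 0.002 -0.01 0; 0 0.002 -0.01 0"

```text
time_s: 2.6
tool_pos: [0.4563, -0.3375, 0.0365]
tcp_rot: [3.103, 0.453, 0.004]
wrist_force: [-4.5, 0.5, 18.3]
finger_gap: -0.0
finger_force: 9.2
```

Run:
```python
from h import *
im,W=grab("scene"); np.savez("pics/s1.npz",im=im,W=W)
cv2.imwrite("pics/s1.png",cv2.resize(im[180:330,260:460],None,fx=4,fy=4)[...,::-1])
print(observe()["wrist_force"])
```

```text
[-5.43313071 -0.38142481 19.00552325]
```

View pics/s1.png

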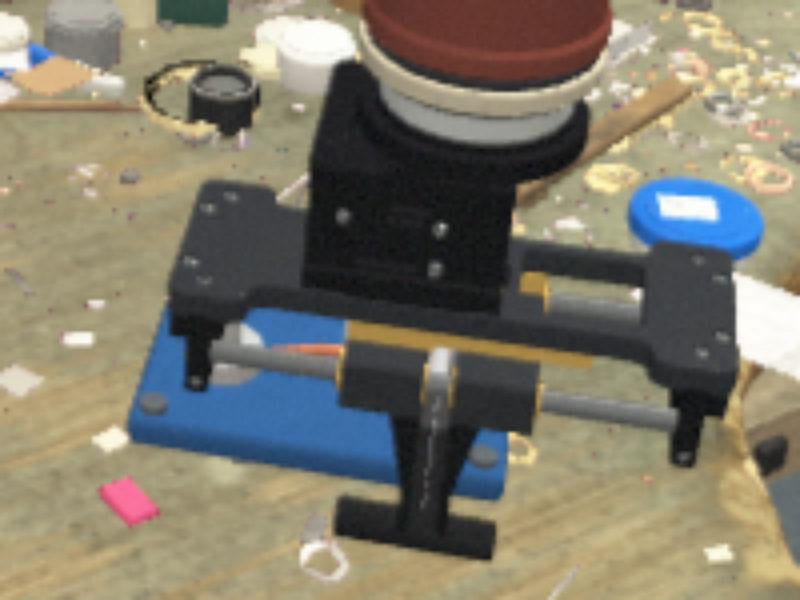

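The handle is at its stop: the fingers press mid-bar and read 19 N. Next come strokes two and three.

Request:
step_arm:
  rows: "0 0 0.03 0; 0 0 0.06 0; 0 0 0.085 0; 0 0 0.085 0; 0 0 0.085 0; 0 0 0.085 0; 0 0 0.06 0; 0 0 0.035 0; 0 0 0.01 0; 0 0 0 0; 0 0 0 0; 0 0 0 0"

```text
time_s: 4.15
tool_pos: [0.4555, -0.3344, 0.0358]
tcp_rot: [3.108, 0.456, -0.0]
wrist_force: [-8.1, 7.3, 30.0]
finger_gap: 0.0007
finger_force: 15.1
```

Request:
step_arm:
  rows: "0 0 0 0; 0 0 0.03 0; 0 0 0.06 0; 0 0 0.085 0; 0 0 0.085 0; 0 0 0.085 0; 0 0 0.085 0; 0 0 0.06 0; 0 0 0.035 0; 0 0 0.01 0; 0 0 0 0; 0 0 0 0"

```text
time_s: 5.65
tool_pos: [0.4555, -0.3345, 0.0359]
tcp_rot: [-3.108, -0.456, 0.001]
wrist_force: [-8.9, 7.6, 29.7]
finger_gap: 0.0005
finger_force: 15.2
```

Request:
step_arm:
  rows: "0 0 0 0; 0 0 0 0; 0 0 0.03 0; 0 0 0.06 0; 0 0 0.085 0; 0 0 0.085 0; 0 0 0.085 0; 0 0 0.12 0; 0 0 0.15 0; 0 0 0.15 0"

```text
time_s: 6.9
tool_pos: [0.4557, -0.3346, 0.1833]
tcp_rot: [3.107, 0.455, 0.002]
wrist_force: [-0.3, -0.2, -0.5]
finger_gap: 0.0004
finger_force: 0.0
```

Run:
```python
from h import *
# decor heights round the lever, world grid, from initial top view
W=np.load("pics/top0.npz")["W"].reshape(-1,3);W=W[np.isfinite(W[:,0])]
print("cols y:",list(range(140,-41,-15)))
for x in range(380,701,20):
    print(x,[int(1000*np.percentile(W[k,2],90)) if (k:=(abs(W[:,0]*1000-x)<10)&(abs(W[:,1]*1000-y)<7.5)).any() else None for y in range(140,-41,-15)])
im,W=grab("top")
k=(abs(W[...,0]-.457)<.02)&(abs(W[...,1]+.335)<.04)&(W[...,2]<.12)
print("bar z",np.nanpercentile(W[k][:,2],[50,90,98]))
```

```text
cols y: [140, 125, 110, 95, 80, 65, 50, 35, 20, 5, -10, -25, -40]
380 [2, 2, 37, 38, 38, 37, 37, 37, 29, 0, 6, 10, 10]
400 [29, 26, 35, 38, 37, 30, 34, 35, 4, 0, 1, 0, 0]
420 [30, 28, 3, 1, 1, 1, 1, 1, 1, 0, 1, 1, 2]
440 [26, 8, 5, 2, 2, 2, 1, 1, 0, 0, 1, 1, 1]
460 [22, 27, 18, 4, 3, 2, 1, 1, 2, 1, 1, 1, 1]
480 [28, 30, 24, 2, 3, 4, 3, 3, 2, 2, 2, 2, 1]
500 [2, 27, 27, 2, 2, 5, 2, 3, 2, 1, 2, 2, 1]
520 [2, 20, 27, 22, 3, 3, 3, 2, 2, 3, 3, 3, 2]
540 [5, 6, 27, 27, 3, 2, 3, 2, 2, 3, 3, 3, 3]
560 [6, 6, 7, 27, 27, 3, 3, 2, 3, 3, 3, 2, 2]
580 [4, 8, 10, 28, 27, 2, 3, 3, 3, 2, 3, 3, 3]
600 [8, 5, 5, 3, 28, 30, 4, 3, 1, 3, 3, 3, 3]
620 [29, 2, 3, 4, 31, 32, 32, 18, 16, 3, 3, 2, 2]
640 [30, 28, 3, 3, 33, 32, 31, 19, 18, 12, 5, 2, 3]
660 [48, 29, 26, 3, 21, 21, 22, 22, 21, 18, 10, 3, 3]
680 [55, 47, 30, 17, 3, 21, 21, 22, 22, 22, 12, 15, 15]
700 [73, 47, 44, 30, 3, 19, 20, 19, 27, 26, 19, 15, 16]
bar z [0.0003712  0.09133452 0.09958474]
```

Request:
step_arm:
  rows: "0.008 0.05 0 -4; 0.017 0.105 0 -9; 0.026 0.16 0 -14; 0.034 0.215 0 -19; 0.043 0.27 0 -24; 0.052 0.325 0 -29; 0.06 0.38 0 -34; 0.069 0.438 0 -38; 0.069 0.438 -0.05 -38; 0.069 0.438 -0.1 -38; 0.069 0.438 -0.12 -38; 0.069 0.438 -0.12 -38"
  grip: 0.087

```text
time_s: 8.45
tool_pos: [0.5201, 0.104, 0.058]
tcp_rot: [3.085, -0.58, -0.013]
wrist_force: [-0.3, 0.2, 0.4]
finger_gap: 0.0871
finger_force: 0.0
```

Run:
```python
from h import *
s=observe();R=cv2.Rodrigues(np.array(s["tcp_rot"]))[0];print(R.round(3),s["joints"],s["tool_pos"])
im,W=grab("wrist"); np.savez("pics/w1.npz",im=im,W=W)
cv2.imwrite("pics/w1.png",im[...,::-1])
```

```text
[[ 0.932 -0.363 -0.009]
 [-0.363 -0.932 -0.   ]
 [-0.008  0.004 -1.   ]] [ 4.85617948e-02  1.86424995e-01  1.89827367e+00 -1.04059777e-05
  1.06560430e+00  1.99127751e+00] [0.52006694 0.1039649  0.05804966]
```

View pics/w1.png

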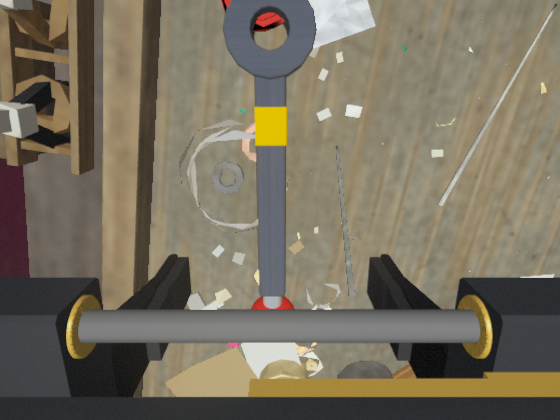

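The lever lies between the fingers (arm near column 272, pads near 180 and 380) and is well aligned. I'll lower, close on the arm tail, and swing it away from the rack, keeping it flat on the bench.

Request:
step_arm:
  rows: "0.002 0 -0.025 0; 0.003 0 -0.05 0; 0.003 0 -0.05 0; 0.003 0 -0.05 0"

```text
time_s: 9.0
tool_pos: [0.528, 0.1041, 0.0139]
tcp_rot: [-3.087, 0.581, -0.003]
wrist_force: [0.6, 0.7, 0.2]
finger_gap: 0.0873
finger_force: 0.0
```

Request:
step_arm:
  rows: "0 0 0 0; 0 0 0 0; 0 0 0 0; 0 0 0 0; 0 0 0 0; 0 0 0 0"
  grip: 0

```text
time_s: 9.75
tool_pos: [0.5269, 0.1041, 0.0125]
tcp_rot: [3.087, -0.581, -0.0]
wrist_force: [-0.8, -0.2, 0.1]
finger_gap: 0.0349
finger_force: 0.0
```

Request:
step_arm:
  rows: "0 0 0 0; 0 0 0 0; 0 0 0 0; 0 0 0 0; -0.006 0 0 0; -0.013 0 0 0; -0.016 -0.009 0 5; -0.018 -0.017 0 10; -0.019 -0.026 0 15; -0.02 -0.035 0 20; -0.02 -0.044 0 25; -0.018 -0.053 0 30"

```text
time_s: 11.25
tool_pos: [0.5075, 0.0513, 0.0125]
tcp_rot: [-3.131, -0.242, 0.004]
wrist_force: [-2.5, 1.9, 3.1]
finger_gap: 0.0158
finger_force: 30.0
```

Request:
step_arm:
  rows: "-0.002 -0.01 0 0; -0.002 -0.02 0 0; -0.002 -0.02 0 0"

```text
time_s: 11.62
tool_pos: [0.5065, 0.03, 0.0125]
tcp_rot: [3.132, 0.235, -0.001]
wrist_force: [-1.7, -1.7, 1.4]
finger_gap: 0.0155
finger_force: 30.0
```

Request:
step_arm:
  rows: "0 0 0 0; 0 0 0 0; 0 0 0 0; 0 0 0 0; 0 0 0 0; 0 0 0 0; 0 0 0.04 0; 0 0 0.09 0; 0 0 0.09 0"
  grip: 0.087

```text
time_s: 12.75
tool_pos: [0.5108, 0.0308, 0.1073]
tcp_rot: [3.131, 0.238, 0.014]
wrist_force: [-0.2, -0.2, 0.6]
finger_gap: 0.0863
finger_force: 0.0
```

Run:
```python
from h import *
s=observe();R=cv2.Rodrigues(np.array(s["tcp_rot"]))[0];print(R.round(3)[:,0],s["tool_pos"])
im,W=grab("wrist"); cv2.imwrite("pics/w2.png",im[...,::-1])
hsv=cv2.cvtColor(im,cv2.COLOR_RGB2HSV); H,S,V=[hsv[...,i].astype(int) for i in range(3)]
X,Y,Z=[W[...,i] for i in range(3)]
y=(H>18)&(H<30)&(S>190)&(V>120)&(Z>.02)&(Z<.032)&(X>.5)
print("band",y.sum(),np.median(W[y],0),np.nanmin(W[y],0),np.nanmax(W[y],0))
h=(Z>.027)&(Z<.034)&(V<130)&(S<110)&(abs(X-.61)<.05)&(abs(Y-.045)<.05)
print("hub",h.sum(),cv2.minEnclosingCircle(W[h][:,:2].astype(np.float32)))
a=(Z>.02)&(Z<.029)&(V<130)&(S<110)&(X>.48)&(X<.57)&(abs(Y-.03)<.05)
print("arm",a.sum(),cv2.fitLine(W[a][:,:2].astype(np.float32),cv2.DIST_L2,0,.01,.01).ravel())
im,W=grab("top"); X,Y,Z=[W[...,i] for i in range(3)]
hsv=cv2.cvtColor(im,cv2.COLOR_RGB2HSV); H,S,V=[hsv[...,i].astype(int) for i in range(3)]
y=(H>18)&(H<30)&(S>190)&(V>120)&(Z>.02)&(Z<.032)&(X>.5)&(X<.65)
print("band top",y.sum(),np.median(W[y],0) if y.any() else 0)
```

```text
[0.988 0.151 0.009] [0.51075493 0.03082075 0.10728004]
band 725 [0.56651537 0.04032468 0.02424178] [0.55641432 0.0311809  0.02239961] [0.57711287 0.04938912 0.02616755]
hub 3453 ((0.6108712553977966, 0.046792104840278625), 0.02195156365633011)
arm 2432 [0.98787844 0.15522946 0.52005476 0.03304747]
band top 22 [0.56996567 0.03478172 0.02648141]
```

View pics/w2.png

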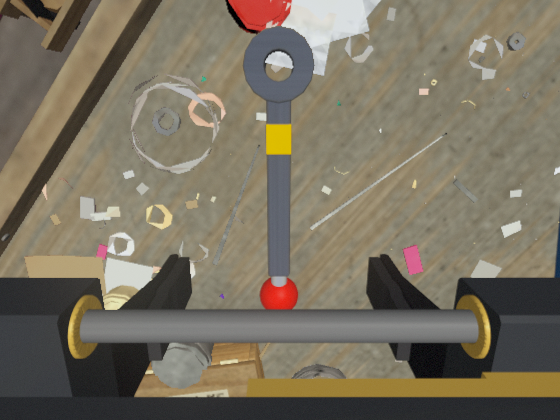

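The band is at (278,139) in the picture, world (0.5665, 0.040), aligned with the tool and clear of the rack. I'll grasp it there.

Request:
step_arm:
  rows: "0.03 0.005 0 0; 0.06 0.01 0 0; 0.06 0.01 -0.03 0; 0.06 0.01 -0.06 0; 0.06 0.01 -0.085 0; 0.06 0.01 -0.096 0; 0.06 0.01 -0.096 0"

```text
time_s: 13.72
tool_pos: [0.5655, 0.0412, 0.0049]
tcp_rot: [-3.132, -0.238, 0.005]
wrist_force: [-0.8, 0.7, -0.5]
finger_gap: 0.087
finger_force: 0.0
```

Request:
step_arm:
  rows: "0 0 0 0; 0 0 0 0; 0 0 0 0; 0 0 0 0; 0 0 0 0; 0 0 0 0; 0 0 0 0; 0 0 0 0; 0 0 0 0; 0 0 0 0; 0 0 0 0"
  grip: 0

```text
time_s: 15.1
tool_pos: [0.567, 0.0409, 0.0065]
tcp_rot: [3.132, 0.238, -0.0]
wrist_force: [-0.2, -2.0, -0.9]
finger_gap: 0.0157
finger_force: 30.0
```

Request:
step_arm:
  rows: "0 0 0.01 0; 0 0 0.025 0; 0 0 0.045 0; 0 0 0.065 0; 0 0 0.09 0; 0 0 0.115 0; 0 0 0.135 0; 0 0 0.14 0; 0 0 0.14 0; 0 0 0.14 0"

```text
time_s: 16.35
tool_pos: [0.5661, 0.0412, 0.1452]
tcp_rot: [-3.132, -0.238, 0.004]
wrist_force: [0.0, -0.9, -4.2]
finger_gap: 0.0157
finger_force: 30.0
```

Request:
step_arm:
  rows: "-0.005 -0.015 0 0; -0.014 -0.043 0 0; -0.024 -0.075 0 0; -0.035 -0.11 0 0; -0.046 -0.145 0 0; -0.057 -0.18 0 0; -0.067 -0.21 0 0; -0.076 -0.238 0 0; -0.082 -0.257 0 0; -0.0845 -0.266 0 0; -0.0845 -0.266 0 0; -0.0845 -0.266 0 0"

```text
time_s: 17.85
tool_pos: [0.4827, -0.2241, 0.1464]
tcp_rot: [-3.132, -0.239, 0.0]
wrist_force: [0.8, 0.5, -4.5]
finger_gap: 0.0158
finger_force: 30.0
```

Run:
```python
from h import *
s=observe();print(s["tool_pos"],s["finger_gap"],s["finger_force"])
R=cv2.Rodrigues(np.array(s["tcp_rot"]))[0]
im,W=grab("wrist"); cv2.imwrite("pics/w3.png",im[...,::-1])
p=np.array(s["tool_pos"]);X,Y,Z=[W[...,i] for i in range(3)]
V=im.max(-1)
for n in("wrist","top","scene"):
    if n!="wrist": im,W=grab(n)
    X,Y,Z=[W[...,i] for i in range(3)]; V=im.max(-1).astype(int);S=V-im.min(-1)
    h=(Z>.14)&(Z<.19)&(V<130)&(S<60)&(np.hypot(X-.5265,Y+.219)<.035)
    if h.sum()>10:
        P=W[h]; top=P[P[:,2]>np.median(P[:,2])-.006] 
        print(n,h.sum(),cv2.minEnclosingCircle(top[:,:2].astype(np.float32)),np.median(top[:,2]))
        A=np.c_[top[:,:2],np.ones(len(top))]; print(" slope",np.linalg.lstsq(A,top[:,2],rcond=None)[0][:2])
    if n=="scene": cv2.imwrite("pics/s3.png",cv2.resize(im[150:330,220:460],None,fx=3,fy=3)[...,::-1])
    t=(Z>.08)&(Z<.1)&(np.hypot(X-.5265,Y+.219)<.012)
    if t.sum(): print(n,"tip",t.sum(),W[t].mean(0))
```

```text
[ 0.48268032 -0.22411435  0.1464227 ] 0.01577360826864279 29.999250769615173
wrist 4302 ((0.5202869176864624, -0.21997764706611633), 0.029166176915168762) 0.16809041729755236
 slope [0.05726033 0.00620103]
top 111 ((0.5325756072998047, -0.20795565843582153), 0.017941294237971306) 0.17051659648755624
 slope [-0.00062805 -0.01120115]
scene 293 ((0.5169024467468262, -0.21796242892742157), 0.025429733097553253) 0.1686020379328441
 slope [0.13086166 0.09242958]
scene tip 59 [ 0.52386813 -0.22035876  0.08688178]
```

View pics/w3.png

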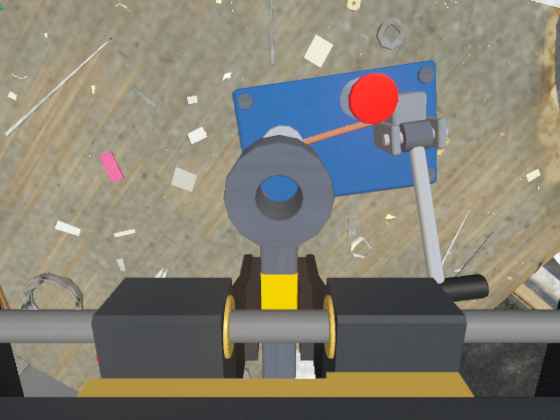

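View pics/s3.png

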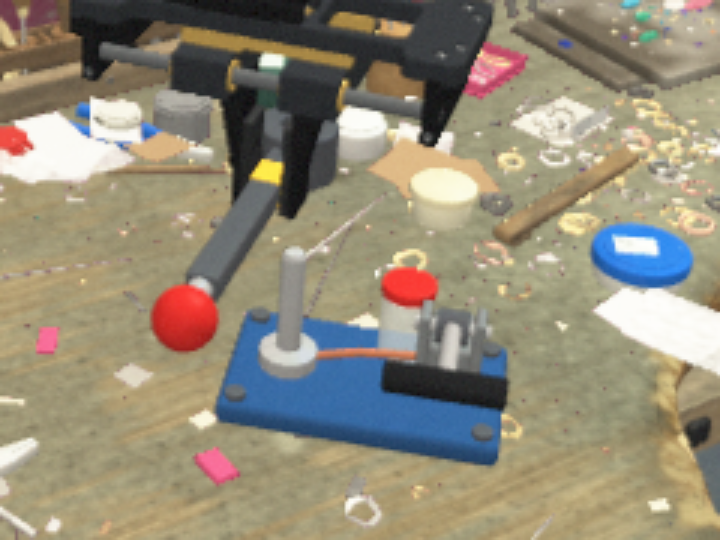

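Run:
```python
from h import *
s=observe();R=cv2.Rodrigues(np.array(s["tcp_rot"]))[0];p=np.array(s["tool_pos"])
im,W=grab("wrist");L=(W-p)@R
V=im.max(-1).astype(int);S=V-im.min(-1)
d=R[:,0]*np.sign(R[0,0]); a=(W-p)@d; b=(W-p)@R[:,1]
h=(W[...,2]>.15)&(W[...,2]<.185)&(a>.02)&(a<.075)&(abs(b)<.03)&(V<140)&(S<60)
P=W[h&((a>.035)|(abs(b)>.012))]
z0=np.percentile(P[:,2],90); P=P[P[:,2]>z0-.006]
c,r=cv2.minEnclosingCircle(P[:,:2].astype(np.float32));print("hub",c,r,z0)
A=np.c_[P[:,:2],np.ones(len(P))];print("slope",np.linalg.lstsq(A,P[:,2],rcond=None)[0][:2])
X,Y,Z=[W[...,i] for i in range(3)]
m=(im[...,2].astype(int)>im[...,0]+60)&(Z<.022)&(Z>.005)&(np.hypot(X-.54,Y+.26)<.12)
print("plate",cv2.minAreaRect(W[m][:,:2].astype(np.float32)))
t=((im[...,0]>150)&(im[...,2].astype(int)+90<im[...,0])&(Z>.05)&(Z<.07)&(X>.5)); print("cup",W[t].mean(0))
```

```text
hub (0.5267340540885925, -0.21646054089069366) 0.021948890760540962 0.16952576870274733
slope [ 0.00228259 -0.00167563]
plate ((0.5395798087120056, -0.27227216958999634), (0.16185227036476135, 0.16204209625720978), 41.41912078857422)
cup [ 0.57204139 -0.27074291  0.0608912 ]
```

The hub is level, about 2 mm off the post axis and about 50 mm above the tip. I'll trim the 2 mm and hand in.

Request:
step_arm:
  rows: "0 -0.002 -0.004 0; 0 -0.002 -0.008 0; 0 -0.002 -0.008 0; 0 -0.002 -0.008 0; 0 -0.002 -0.008 0; 0 -0.002 -0.008 0"

```text
time_s: 18.8
tool_pos: [0.4826, -0.227, 0.1387]
tcp_rot: [3.132, 0.238, 0.0]
wrist_force: [-0.7, -0.6, -3.7]
finger_gap: 0.0154
finger_force: 30.0
```

```bash
python3 -c "
from cell import *
s=observe();print(s['tool_pos'],s['finger_force'],max(map(abs,s['dq'])));print(close_job())"
```

```text
[ 0.48255529 -0.22696242  0.1386748 ] 29.999300837516785 0.0012631842645497119
the job is handed in; nothing more can be done
None
```

I pumped the handle three times, then lifted the lever by its yellow band and handed in with it held level. By my measurements the bore is within about 2 mm of the post axis and the hub about 40 mm above the tip. The close call returned no verdict. To get gripper room beside the tool rack, I slid the lever along the bench before lifting it.

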